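# Tip the cover plate over at the tipping stop

### The job

Turn the aluminium cover plate over so that its gasket side faces up, without picking it up: with the fingertips push it along the bench against the tipping stop, over the low toe, until it rides up the leaning wall and stands on its trailing edge in the slot. Then reach behind the part of it that sticks up above the wall and push that over, away from the wall, so that it falls on its other face in front of the stop; it may lie across the toe. Never lift it clear of the bench and stop, and leave the small parts beside it where they are.

Things in the scene. Friction and masses are not known exactly. Their poses are not given: they have to be found in the camera images.
- cover: loose flat aluminium cover plate, 92 x 76 x 8 mm, about 0.15 kg. Origin at the centre of its gasket face (the face that is down at the start); its z axis points out of the plain outer face with the four countersunk holes (up at the start). Its x axis runs along its 92 mm length, at the start roughly (within 0.3 rad) towards the stop's wall.
- cover_trail (a point): middle of the plate's trailing 76 mm edge (the one away from the stop at the start), half-way through the thickness; 46 mm behind the plate's centre
- cover_lead (a point): middle of the plate's leading 76 mm edge (the one towards the stop at the start), half-way through the thickness
- stop: fixed polished-steel tipping stop (friction about 0.35), 130 mm wide along its y (138 mm over its cheeks). Origin on the bench under the foot of its wall; its x axis is the pushing direction, level, from the bench in front towards and through the wall; z up. Between toe and wall lies a slot from x = -14 mm to x = 0, its floor 2 mm above the bench; a plate standing in it leans on the wall.
- stop_toe (a point): middle of the top of the rounded toe in front of the slot: 10 mm above the bench, 18 mm before the foot of the wall. In front of it a ramp of 25 degrees comes up from the bench, starting 41 mm before the foot of the wall.
- stop_edge (a point): middle of the top edge of the wall, at its front face: 60 mm above the bench, 31 mm behind the wall's foot, as the wall leans back at 62 degrees from level. The wall is 6 mm thick; braces behind it stay lower and reach 70 mm behind the foot. A plate seated in the slot sticks up some 26 mm past this edge, to about 85 mm height; pushed past upright it falls over the toe.
- gear: loose white nylon gear, 44 mm across, 14 mm high, beside the work; origin under its centre; leave it alone
- bearing: loose steel ball bearing, 52 mm across, 15 mm high, beside the work; origin under its centre; leave it alone
- tape: loose roll of black electrical tape, 64 mm across, 19 mm high, beside the work; origin under its centre; leave it alone
- swing_lamp: fixed black swing-arm lamp, right; keep the arm off it. From this origin (on the bench): foot at x +140, y +43 mm; lower arm rises to x +130, y +130, z 400; upper arm runs from there to the head around x -90, y -80, z 300 to 510. Fingertips 550 mm high pass above it. A strip light hangs along y over the work, 780 mm above the bench, at x +140 to +210: keep the wrist nearer than that when high.
Things that resemble listed ones, but are neither listed nor needed, are in the scene too. What is shaped like the cover but blue is not meant.

How it is judged:
By the outcome, as a careful person would: the job done as asked, in the order asked, and still so for the second after the job is handed in, with the robot touching nothing.
It also fails if it takes over 59 s, if anything falls off the work surface, if the arm or the gripper's body presses on something with over 40 N, if the wrist force passes 120 N, or if a joint passes its speed limit or range.

### The arm

A 6-joint arm with a two-finger parallel gripper is mounted at the origin on a cart in front of the work surface, level with it; the furniture and walls round the work are solid. World frame = base frame: x ahead of the robot, y to its left, z up, the work surface at z = 0. Lengths are in mm, angles in rad, forces in N, time in s.
With the tool pointing down it reaches from about 300 to 775 mm from the base axis. Payload 14.6 kg.
Tool frame: the origin (TCP) lies at the very end of the fingers, on their centre line; the grasp point (between the pads) lies 19 mm behind it; z points along the fingers, y is the line along which they close (so a half turn about z gives the same grasp; the last joint's range is limited). The gripper opens to 94 mm and grips with 3 to 60 N. Pads are 16 mm wide; open, the fingers measure 119 mm over their backs; the gripper's body (75 mm by 177 mm) begins 78 mm behind the grasp point.
Start: joints at [1.086, 0.3, 1.521, -0, 1.321, -0.067], TCP at [223.159, 502.682, 205.446] pointing down, gripper open.
Joint ranges: [-3.03, 3.03], [-0.79, 2.21], [0.23, 2.52], [-1.04, 4.18], [0, 3.07], [-2.55, 2.55]. Speed limits (rad/s): [2.22, 2.22, 2.57, 3.14, 3.14, 3.14].

### API

Orientations are given as [roll, pitch, yaw] about the fixed x, y, z axes, in that order (R = Rz(yaw) Ry(pitch) Rx(roll)).
In Python, from cell import manip gives the robot as it stands.
- The arm moves only by the tool servo_tool, never from a script. Its argument "motion" is a list that holds one entry, the list of rows, each a list of 7 numbers: the shift along the world's x, y, z as a fraction of full scale, then the turn, a rotation vector about the world's x, y, z as a fraction of full scale, then the closure, from 0 (fully open) to 1 (shut). In form: [[[x, y, z, rx, ry, rz, gripper], ...]]. A call has 1 to 10 rows; each row is the pose to reach, as a shift and turn from the pose commanded when the call began, turning the shorter way round; what a row does not reach only later rows make up. Full scale, the value 1, is 0.5 m for a shift and pi rad for a turn. A row lasts 1/10 s, in which the tool goes at most 50 mm and 8.59 degrees, less where a joint would pass 70% of its speed; a pose out of reach is approached as far as the arm can. A call with a number of a shift or a turn outside -1 to 1 is refused whole. A call with a gripper value outside its range is refused whole. The fingers move at their own pace and stop on an object; "newtons" is the grip in N (left out, the last holds). Time passes only in rows, so rows that repeat a pose let the fingers close. It gives the time, the measured TCP pose, the force, the opening and the grip force at its end, in the units of the state.
- manip.read_state(): the state, without advancing time (a new reading comes with each control period).
- manip.camera(name): name is "side" or "top" or "wrist"; returns a dict with "frame" (384x512x3 uint8, red, green, blue), "range_z" (384x512 float32, mm along the optical axis (not along the pixel's ray), 0 where there is no reading), "vfov" (degrees; the focal length in pixels is half the picture's height over the tangent of half this angle, whatever the lens; pixels are square), "cx", "cy" (the principal point, pixels), "cam_to_world" (4x4, takes a point from camera to world coordinates). Camera axes: x right, y down, z forward; pixel columns grow to the right and rows downward; lengths in mm; the calibration is good to about 2 mm. A picture is of the moment at which its call begins.
- manip.sign_off(): hands the job in; it is judged then, once.
The state is a dict: "clock": time; "joints": joint angles; "qd": joint speeds; "effort": joint torques, N m; "eef_pos": TCP position; "eef_rot": TCP orientation; "wrist_force": force on the tool from outside, world axes, zero at the start; "moment": the same for the moment, N m; "finger_gap": finger opening in mm; "finger_force": force on a finger pad.
Only numpy, scipy, OpenCV 4.12 (cv2) and the standard library are available. Lean on these libraries where they do the work, as an engineer would, in place of code of your own. Each camera call takes 0.05 s, during which the arm holds its last target. There are 200 camera calls.

## Working session

There is one attempt and no reset: what is moved stays moved. The work goes in short steps, Python scripts to look and compute and a tool call to move; the robot and the scene stay as the last step left them, time stands still between calls to the robot, and variables do not carry over. Pictures are saved under pics/ and viewed, at most 10 in all, crops included, and the job is handed in when it is done.

Besides the shell and the picture viewer there is one more tool, called after "Call:" as name([rows], argument=value, ...), one row to a line, values as JSON. servo_tool: Moves the arm, as the interface text tells. Its arguments: {"type":"object","properties":{"motion":{"type":"array"},"newtons":{"type":"number"}},"required":["motion"]}

```bash
mkdir -p pics
cat > h.py <<'E'
import numpy as np,cv2,sys
from cell import manip
def shot(n,save=None):
    c=manip.camera(n)
    np.savez(f'/tmp/{save or n}.npz',**{k:np.array(v) for k,v in c.items()})
    if save: cv2.imwrite(f'pics/{save}.png',c['frame'][:,:,::-1])
    return c
def load(s): return np.load(f'/tmp/{s}.npz')
def pts(c):
    h,w=c['range_z'].shape; f=h/2/np.tan(np.radians(float(c['vfov']))/2)
    v,u=np.mgrid[:h,:w]; z=c['range_z'].astype(float)
    P=np.stack([(u-float(c['cx']))*z/f,(v-float(c['cy']))*z/f,z,np.ones_like(z)],-1)
    return (P@np.array(c['cam_to_world']).T)[...,:3]
E
python3 - <<'E'
from h import *
a=shot('top','top0');b=shot('side','side0')
s=manip.read_state();print(s['clock'],s['eef_pos'],s['eef_rot'])
cv2.imwrite('pics/both.png',cv2.resize(np.vstack([a['frame'],b['frame']])[:,:,::-1],None,fx=.78,fy=.78))
print(a['cam_to_world'],b['cam_to_world'])
E
```

```text
0.1 [223.06496545 502.47099603 204.95213967] [-3.14058547e+00 -6.54122646e-05  2.72373354e+00]
[[-3.11312300e-03 -9.78257027e-01  2.07372848e-01  2.91534044e+02]
 [-9.99994952e-01  3.17731934e-03 -2.34954248e-05 -5.00947452e+01]
 [-6.35905195e-04 -2.07371874e-01 -9.78261980e-01  1.27660420e+03]
 [ 0.00000000e+00  0.00000000e+00  0.00000000e+00  1.00000000e+00]] [[ 9.97198277e-01 -1.74811027e-02  7.27324353e-02  4.30922457e+02]
 [-7.38770354e-02 -3.82723164e-01  9.20904535e-01 -1.31907105e+03]
 [ 1.17379610e-02 -9.23697673e-01 -3.82942332e-01  6.00665541e+02]
 [ 0.00000000e+00  0.00000000e+00  0.00000000e+00  1.00000000e+00]]
```

View pics/top0.png

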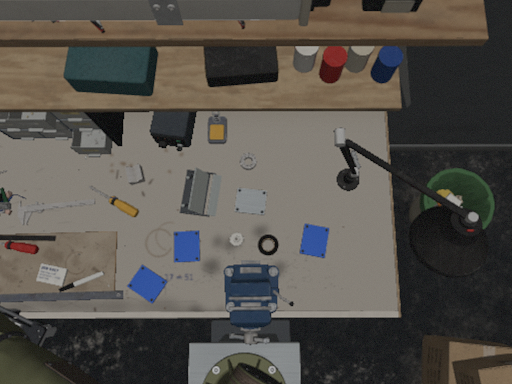

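View pics/side0.png

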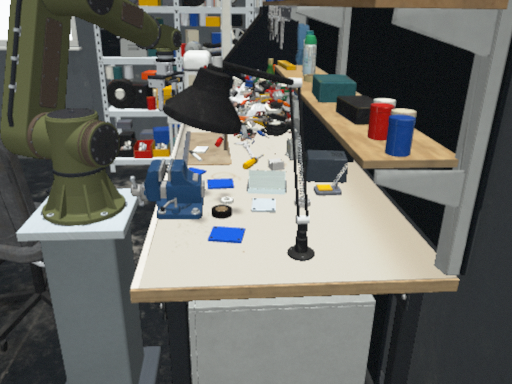

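The top view shows the silver plate at about (251,201), left of it the stop at (200,192), bearing (248,161), gear (237,240) and tape (268,244). The blue plates at (187,246), (147,284) and (315,240) are look-alikes and not meant. I'll confirm in an enlarged crop and measure.

Run:
```python
from h import *
a=load('top0');P=pts(a)
im=a['frame'][140:260,165:295,::-1]
cv2.imwrite('pics/crop0.png',cv2.resize(im,None,fx=6,fy=5*1.0,interpolation=cv2.INTER_CUBIC) if 0 else cv2.resize(im,None,fx=5,fy=5,interpolation=cv2.INTER_CUBIC))
for n,(u,v) in dict(plate=(251,195),bearing=(244,158),gear=(234,240),tape=(262,244),bench=(290,200)).items(): print(n,P[v,u].round(1))
# stop cells
Q=P[165:220,175:225][::3,::3]
np.set_printoptions(linewidth=250,suppress=True)
print(Q[...,2].round(0))
print(P[192,175:240].round(0).tolist())
```

```text
plate [581.9 -19.6   9.7]
bearing [698.9   2.3  16.2]
gear [442.3  30.9  16.1]
tape [431.6 -53.    2.3]
bench [ 567.  -139.8    3.9]
[[  -2.    3.   -1.    4.   -0.    3.    1.   -1.    2.    1.   -1.    2.    3.   -1.   -2.    1.   -1.]
 [   0.   -0.    2.   -1.    2.   -2.   -2.   62.   -1.   -1.    1.    3.   -1.    3.   -1.    1.    1.]
 [   3.   -0.   -5.    1.    3.   -2.    4.   58.   45.   35.   -0.    2.    4.    6.   -2.    4.   -2.]
 [   2.    6.    0.    0.    6.    7.   58.   54.   44.   28.   20.    7.    2.   12.    0.    0.    4.]
 [  -3.   -0.    2.    2.    9.   18.   55.   52.   39.   26.   10.    4.   -4.   12.    4.    3.   -2.]
 [  -0.   -0.   -1.   -1.    5.    3.   56.   53.   40.   23.   11.    3.    3.   11.    8.    1.    7.]
 [  -3.   -1.    1.    3.    6.    4.   61.   50.   37.   25.   10.    0.   10.   10.    2.   -1.    4.]
 [   2.    0.    5.   -0.    0.    3.   55.   49.   34.   22.    9.    1.   11.   11.    2.   -3.   -1.]
 [  -3.    3.   -3.    6.    6.    1.   58.   47.   30.   18.    6.   -1.   12.    7.    5.    3.    1.]
 [  -3.    4.    1.   
[... 1705 characters left out ...]
, 120.0, 1.0], [594.0, 117.0, -1.0], [595.0, 115.0, -2.0], [594.0, 111.0, 1.0], [592.0, 107.0, 9.0], [592.0, 104.0, 9.0], [591.0, 100.0, 14.0], [592.0, 97.0, 10.0], [593.0, 95.0, 4.0], [593.0, 92.0, 6.0], [592.0, 88.0, 9.0], [595.0, 86.0, -2.0], [594.0, 83.0, 2.0], [595.0, 80.0, -3.0], [596.0, 78.0, -7.0], [594.0, 74.0, 1.0], [595.0, 71.0, -3.0], [594.0, 68.0, -2.0], [593.0, 64.0, 6.0], [594.0, 61.0, -1.0], [292.0, -50.0, 1277.0], [594.0, 55.0, -1.0], [593.0, 52.0, 2.0], [593.0, 49.0, 2.0], [593.0, 46.0, 4.0], [593.0, 43.0, 2.0], [594.0, 40.0, -1.0], [594.0, 37.0, -1.0], [594.0, 34.0, -1.0], [594.0, 30.0, -0.0], [592.0, 27.0, 6.0], [593.0, 24.0, 5.0], [592.0, 21.0, 8.0], [591.0, 17.0, 12.0]]
```

View pics/crop0.png

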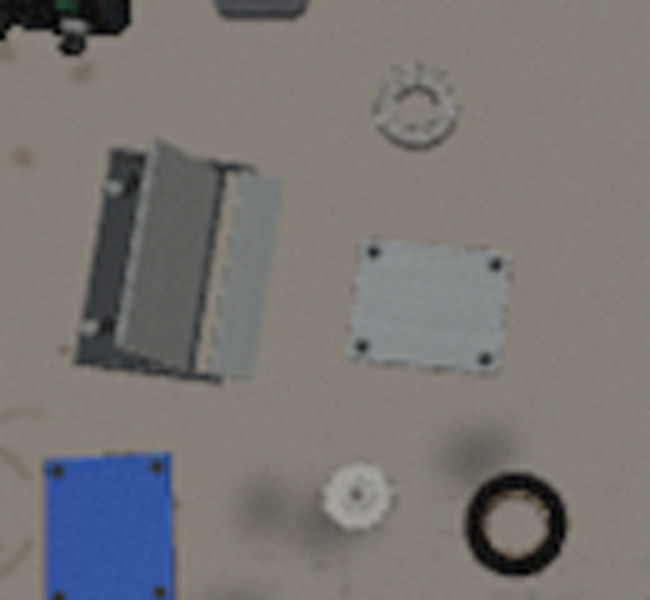

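The crop confirms the silver plate with four dark holes, its corners at (362,242), (510,254), (495,374) and (348,358). The stop's ramp is at (245,275) and its wall at (170,265). Next I'll compute the poses.

Run:
```python
from h import *
np.set_printoptions(suppress=True,precision=2)
a=load('top0');M=a['cam_to_world'];f=192/np.tan(np.radians(float(a['vfov']))/2)
def px(cx,cy,z):
    u,v=165+(cx+.5)/5-.5,140+(cy+.5)/5-.5
    d=M[:3,:3]@[(u-a['cx'])/f,(v-a['cy'])/f,1]; return M[:3,3]+d*(z-M[2,3])/d[2]
c=np.array([px(x,y,8) for x,y in [(362,242),(510,254),(495,374),(348,358)]])
h=np.array([px(x,y,8) for x,y in [(374,252),(496,264),(485,359),(361,346)]])
for q in (c,h):
    x=q[0]+q[3]-q[1]-q[2]; y=q[3]-q[0]
    print('centre',q.mean(0),'x yaw',np.degrees(np.arctan2(x[1],x[0])),np.linalg.norm(x)/2)
    w=q[2]+q[3]-q[0]-q[1];print('w yaw',np.degrees(np.arctan2(w[1],w[0])),np.linalg.norm(w)/2)
# wall plane fit
P=pts(a);S=P[165:220,180:225].reshape(-1,3);W=S[(S[:,2]>18)&(S[:,2]<52)]
for _ in range(5):
    A=np.c_[W[:,1],W[:,0],np.ones(len(W))]; k=np.linalg.lstsq(A,W[:,2],rcond=None)[0]; r=W[:,2]-A@k; W=W[abs(r)<8]
n=np.array([k[1],k[0]]);g=np.linalg.norm(n);d=n/g
print('wall dir deg',np.degrees(np.arctan2(d[1],d[0])),'slope',np.degrees(np.arctan(g)),len(W),'foot s=',-k[2]/g, d)
# corners: top edge ends, ramp ends
for n_,p,z in [('topA',(155,140),60),('topB',(115,345),60),('rampA',(283,178),0),('rampB',(255,378),0),('cheekA',(255,168),0),('cheekB',(222,382),0)]:
    q=px(*p,z); print(n_,q,q[:2]@d+k[2]/g,'lat',q[:2]@[-d[1],d[0]])
for n_,p,z in [('bearing',(417,106),15),('gear',(358,496),14),('tape',(517,524),19)]: print(n_,px(*p,z))
c0=c.mean(0)[:2]; print('plate s',c0@d+k[2]/g,'lat',c0@[-d[1],d[0]])
```

```text
centre [563.58 -17.62   8.  ] x yaw 84.28164448462006 91.13096743735679
w yaw 173.25711639385258 74.65567570442738
centre [564.6  -17.77   8.  ] x yaw 83.88437313373888 76.05689337145958
w yaw 173.0347322309639 59.8362427268453
wall dir deg 82.07362943766078 slope 56.62013897653502 276 foot s= 197.8044596511404 [0.14 0.99]
topA [655.13 145.37  60.  ] 36.52254285322795 lat -628.8288357411705
topB [529.99 165.24  60.  ] 38.93787948502572 lat -502.14072606233077
rampA [648.03  74.08   0.  ] -35.068175225535896 lat -631.6254889881764
rampB [520.82  89.19   0.  ] -37.64566985673892 lat -503.54775779470367
cheekA [654.59  91.75   0.  ] -16.661868000961505 lat -635.683278551689
cheekB [518.39 109.4    0.  ] -17.961996402417498 lat -498.3555530246146
bearing [690.11 -10.21  15.  ]
gear [446.18  24.45  14.  ]
tape [428.5 -70.8  19. ]
plate s -137.53892336821588 lat -560.6223558025047
```

The plate's x axis is at about 83.5° and the push direction is about 82.5°. The stop's foot is at about (590,123), and the plate's trailing edge is about 189 mm before it. I'll move behind that edge with the fingers about 42 mm apart.

Call:
servo_tool([
  [[0.5,-0.9,0,0,0,-0.4087,0.55],[0.5,-0.9,0,0,0,-0.4087,0.55],[0.5,-0.9,0,0,0,-0.4087,0.55],[0.5,-0.9,0,0,0,-0.4087,0.55],[0.5,-0.9,0,0,0,-0.4087,0.55],[0.5,-0.9,0,0,0,-0.4087,0.55],[0.5,-0.9,0,0,0,-0.4087,0.55],[0.5,-0.9,0,0,0,-0.4087,0.55],[0.5,-0.9,0,0,0,-0.4087,0.55],[0.5,-0.9,0,0,0,-0.4087,0.55]],
])

```text
clock: 1.1
eef_pos: [466.5, 63.5, 205.4]
eef_rot: [-3.142, -0.0, 1.437]
wrist_force: [0.9, -0.2, -0.7]
finger_gap: 42.0
finger_force: 0.0
```

Call:
servo_tool([
  [[0.164,-0.284,-0.15,0,0,0,0.55],[0.164,-0.284,-0.15,0,0,0,0.55],[0.164,-0.284,-0.15,0,0,0,0.55],[0.164,-0.284,-0.15,0,0,0,0.55],[0.164,-0.284,-0.15,0,0,0,0.55],[0.164,-0.284,-0.29,0,0,0,0.55],[0.164,-0.284,-0.29,0,0,0,0.55],[0.164,-0.284,-0.29,0,0,0,0.55]],
])

```text
clock: 1.9
eef_pos: [546.2, -75.4, 58.1]
eef_rot: [-3.137, -0.0, 1.44]
wrist_force: [0.5, 0.3, 0.2]
finger_gap: 42.5
finger_force: 0.0
```

Run:
```python
from h import *
b=shot('wrist','wrist1');s=manip.read_state();print(s['clock'],s['eef_pos'],s['eef_rot'],s['joints'])
```

```text
1.95 [547.45622434 -75.69836746  60.25547344] [-3.13981825e+00 -1.80255674e-04  1.44036715e+00] [-2.03699207e-01  4.69041170e-01  1.65155099e+00  5.84341695e-05
  1.02278334e+00 -7.33006796e-02]
```

View pics/wrist1.png

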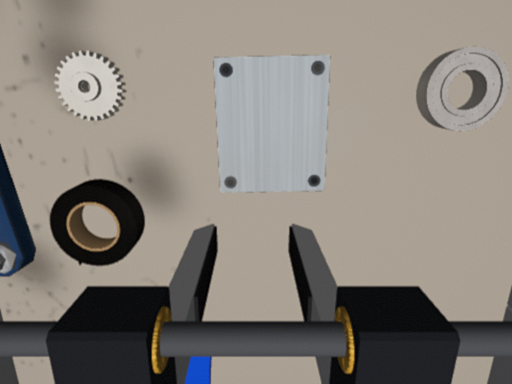

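The wrist view shows the plate squared to the fingers, its trailing corners at (220,192) and (326,191).

Run:
```python
from h import *
a=load('wrist1');M=a['cam_to_world'];f=192/np.tan(np.radians(float(a['vfov']))/2)
def px(u,v,z):
    d=M[:3,:3]@[(u-a['cx'])/f,(v-a['cy'])/f,1]; return M[:3,3]+d*(z-M[2,3])/d[2]
c=np.array([px(u,v,8) for u,v in [(214,56),(330,55),(326,191),(220,192)]]);print(c.round(1))
x=c[0]+c[1]-c[2]-c[3];print(c.mean(0),np.degrees(np.arctan2(x[1],x[0])),np.linalg.norm(x)/2)
w=c[1]-c[0]+c[2]-c[3];print(np.degrees(np.arctan2(w[1],w[0])),np.linalg.norm(w)/2)
```

```text
[[534.7  33.7   8. ]
 [609.3  24.4   8. ]
 [600.5 -67.1   8. ]
 [524.  -58.    8. ]]
[567.13495337 -16.74912275   8.        ] 83.91644434754447 92.09494218174379
-6.941089635324506 76.15549745411111
```

Call:
servo_tool([
  [[0.02,-0.023,0,0,0,0,0.55],[0.02,-0.023,-0.06,0,0,0,0.55],[0.02,-0.023,-0.1,0,0,0,0.55],[0.02,-0.023,-0.112,0,0,0,0.55],[0.02,-0.023,-0.112,0,0,0,0.55]],
])

```text
clock: 2.45
eef_pos: [558.4, -87.7, 5.5]
eef_rot: [3.141, 0.0, 1.44]
wrist_force: [0.3, 1.1, 1.0]
finger_gap: 42.3
finger_force: 0.0
```

Call:
servo_tool([
  [[0.003,0.02,-0.002,0,0,0,0.55],[0.005,0.04,-0.002,0,0,0,0.55],[0.008,0.06,-0.002,0,0,0,0.55],[0.01,0.08,-0.002,0,0,0,0.55],[0.013,0.1,-0.002,0,0,0,0.55],[0.016,0.12,-0.002,0,0,0,0.55],[0.018,0.14,-0.002,0,0,0,0.55],[0.021,0.16,-0.002,0,0,0,0.55],[0.024,0.18,-0.002,0,0,0,0.55],[0.026,0.2,-0.002,0,0,0,0.55]],
])

```text
clock: 3.45
eef_pos: [571.1, 13.0, 3.4]
eef_rot: [-3.141, -0.0, 1.44]
wrist_force: [0.3, -1.7, 0.4]
finger_gap: 42.3
finger_force: 0.4
```

Call:
servo_tool([
  [[0.002,0.012,0,0,0,0,0.55],[0.003,0.024,0,0,0,0,0.55],[0.005,0.036,0,0,0,0,0.55],[0.006,0.048,0,0,0,0,0.55],[0.008,0.06,0,0,0,0,0.55],[0.009,0.072,0,0,0,0,0.55],[0.011,0.084,0,0,0,0,0.55],[0.013,0.096,0,0,0,0,0.55],[0.014,0.108,0,0,0,0,0.55],[0.016,0.116,0,0,0,0,0.55]],
])

```text
clock: 4.45
eef_pos: [579.0, 70.5, 3.6]
eef_rot: [3.142, 0.0, 1.44]
wrist_force: [-0.6, -7.2, 5.8]
finger_gap: 42.4
finger_force: 3.8
```

Run:
```python
from h import *
b=shot('wrist');c=shot('side');s=manip.read_state();print(s['clock'],s['eef_pos'],s['wrist_force'])
x=cv2.resize(c['frame'][140:240,200:330],(520,400),interpolation=cv2.INTER_CUBIC)
y=cv2.resize(b['frame'],(533,400))[:,:270]
cv2.imwrite('pics/p2.png',np.hstack([y,x])[:,:,::-1])
```

```text
4.55 [579.22411475  70.47167201   3.67758514] [-0.17565899 -0.67797435  0.61897382]
```

View pics/p2.png

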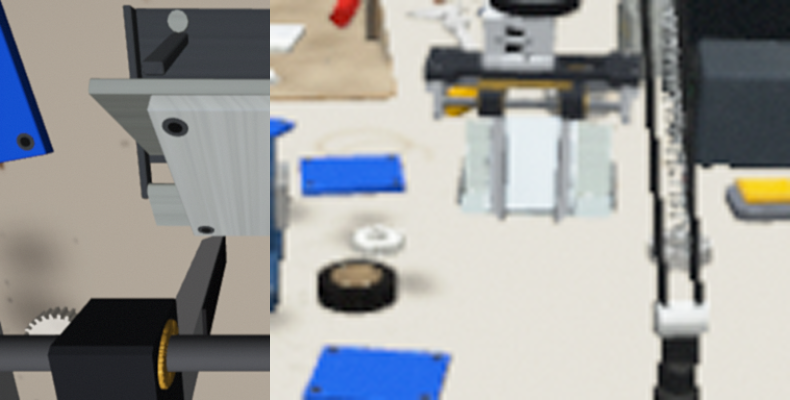

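The plate is squarely up on the wall, with the fingers behind its trailing edge. I'll follow the ramp up and over the toe.

Call:
servo_tool([
  [[0.001,0.008,0.003,0,0,0,0.55],[0.002,0.016,0.006,0,0,0,0.55],[0.003,0.024,0.01,0,0,0,0.55],[0.004,0.032,0.013,0,0,0,0.55],[0.005,0.04,0.016,0,0,0,0.55],[0.006,0.046,0.018,0,0,0,0.55],[0.007,0.052,0.018,0,0,0,0.55],[0.008,0.058,0.018,0,0,0,0.55],[0.008,0.062,0.018,0,0,0,0.55],[0.008,0.066,0.018,0,0,0,0.55]],
])

```text
clock: 5.55
eef_pos: [582.9, 103.4, 12.3]
eef_rot: [-3.141, -0.0, 1.44]
wrist_force: [-0.1, -0.2, 0.4]
finger_gap: 42.3
finger_force: 0.0
```

Run:
```python
from h import *
b=shot('wrist');c=shot('side');s=manip.read_state();print(s['clock'],s['eef_pos'],s['wrist_force'])
x=cv2.resize(c['frame'][140:240,230:330],(400,400),interpolation=cv2.INTER_CUBIC)
y=cv2.resize(b['frame'],(533,400))[:,130:530]
cv2.imwrite('pics/p3.png',np.hstack([y,x])[:,:,::-1])
```

```text
5.65 [582.93585911 103.38110036  12.37963198] [ 0.21522997 -0.19430703  0.45674712]
```

View pics/p3.png

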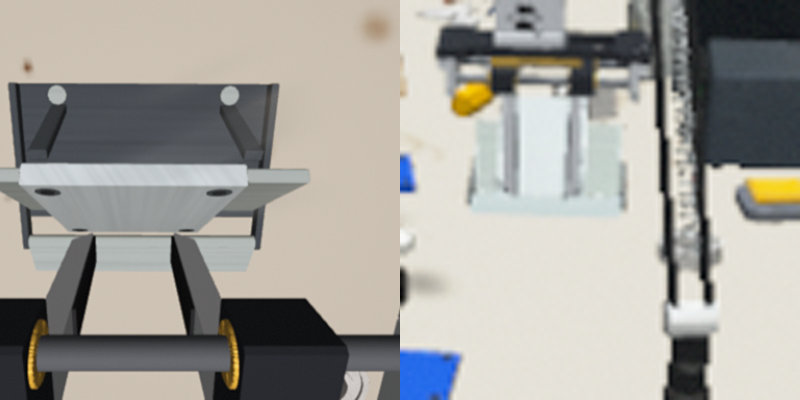

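Run:
```python
from h import *
P=pts(load('wrist'))
d=np.array([.1305,.9914]);n=np.array([.9914,-.1305])
for u in (200,256,310):
  for v in range(150,236,6):
    p=P[v,u];r=p[:2]-[590,123];print(u,v,(r@d).round(1),(r@n).round(1),p[2].round(1))
```

```text
200 150 31.4 -35.3 1.9
200 156 28.1 -35.3 3.1
200 162 40.5 -22.8 81.2
200 168 38.5 -22.8 82.0
200 174 36.5 -22.8 82.3
200 180 34.0 -23.1 80.8
200 186 30.0 -24.3 74.2
200 192 25.7 -25.5 67.7
200 198 20.1 -27.3 57.8
200 204 14.2 -29.0 48.6
200 210 7.2 -31.0 37.2
200 216 -1.1 -33.4 23.9
200 222 -10.4 -36.1 9.3
200 228 -10.1 -34.6 19.1
200 234 -10.1 -33.3 27.4
256 150 31.6 -2.8 3.1
256 156 28.2 -2.8 3.6
256 162 40.4 -3.6 81.0
256 168 38.4 -3.6 81.5
256 174 36.5 -3.6 82.2
256 180 34.0 -3.6 80.8
256 186 29.9 -3.5 74.1
256 192 25.3 -3.4 66.5
256 198 20.4 -3.4 58.9
256 204 14.2 -3.2 48.6
256 210 7.9 -3.1 39.1
256 216 -0.9 -3.0 24.4
256 222 -11.3 -2.8 7.0
256 228 -14.6 -2.8 8.6
256 234 -17.3 -2.8 11.2
310 150 31.4 28.5 1.8
310 156 27.9 28.7 1.9
310 162 40.2 15.1 79.9
310 168 38.4 14.9 81.3
310 174 36.7 14.7 83.1
310 180 34.4 15.0 82.2
310 186 30.2 16.4 75.0
310 192 26.0 17.7 68.5
310 198 20.4 19.6 58.7
310 204 14.5 21.4 49.3
310 210 7.6 23.6 38.4
310 216 0.0 25.9 26.8
310 222 -10.0 29.1 10.4
310 228 -14.7 29.7 8.3
310 234 -10.3 26.4 27.1
```

The plate stands in the slot at about 58°, its top about 82 mm high. I'll nudge it home, back off, rise and go over to behind it.

Call:
servo_tool([
  [[0.001,0.006,0,0,0,0,0.55],[0.001,0.01,0,0,0,0,0.55],[0.001,0.01,0,0,0,0,0.55],[-0.003,-0.02,0.01,0,0,0,0.55],[-0.008,-0.06,0.02,0,0,0,0.55],[-0.008,-0.06,0.12,0,0,0,0.55],[-0.008,-0.06,0.22,0,0,0,0.55],[-0.008,-0.06,0.26,0,0,0,0.55],[-0.008,-0.06,0.26,0,0,0,0.55]],
])

```text
clock: 6.55
eef_pos: [580.3, 72.5, 146.3]
eef_rot: [3.136, -0.001, 1.439]
wrist_force: [-0.1, 0.6, -0.5]
finger_gap: 42.2
finger_force: 0.0
```

Run:
```python
from h import *
c=shot('wrist');P=pts(c);s=manip.read_state();print(s['clock'],s['eef_pos'],s['wrist_force'])
d=np.array([.1305,.9914]);n=np.array([.9914,-.1305])
r=P[...,:2]-[590,123];S=r@d;L=r@n
for h in range(0,90,8):
  m=(abs(L+4)<20)&(abs(P[...,2]-h)<2)&(S>-40)&(S<60); print(h,m.sum(),np.median(S[m]).round(1) if m.any() else '')
```

```text
6.6 [579.32438699  72.53857927 143.73425427] [-0.05632906 -0.34855446 -0.42815846]
0 324 -13.0
8 488 -22.4
16 87 -5.2
24 90 -0.6
32 105 4.5
40 117 8.7
48 132 14.2
56 127 18.6
64 155 23.5
72 173 28.1
80 492 37.8
88 0
```

Call:
servo_tool([
  [[0.013,0.1,0,0,0,0,0.55],[0.026,0.2,0,0,0,0,0.55],[0.034,0.26,0,0,0,0,0.55],[0.034,0.26,0,0,0,0,0.55],[0.034,0.26,-0.05,0,0,0,0.55],[0.034,0.26,-0.1,0,0,0,0.55],[0.034,0.26,-0.145,0,0,0,0.55],[0.034,0.26,-0.145,0,0,0,0.55]],
])

```text
clock: 7.4
eef_pos: [593.9, 201.4, 65.6]
eef_rot: [-3.135, 0.003, 1.439]
wrist_force: [1.0, -0.4, 0.1]
finger_gap: 42.5
finger_force: 0.0
```

Call:
servo_tool([
  [[-0.004,-0.03,0.006,0,0,0,0.55],[-0.006,-0.05,0.006,0,0,0,0.55],[-0.008,-0.063,0.006,0,0,0,0.55],[-0.01,-0.077,0.006,0,0,0,0.55],[-0.012,-0.091,0.006,0,0,0,0.55],[-0.014,-0.105,0.006,0,0,0,0.55],[-0.016,-0.119,0.006,0,0,0,0.55],[-0.018,-0.133,0.006,0,0,0,0.55],[-0.019,-0.147,0.006,0,0,0,0.55],[-0.021,-0.16,0.006,0,0,0,0.55]],
])

```text
clock: 8.4
eef_pos: [585.4, 122.5, 72.9]
eef_rot: [-3.142, 0.0, 1.44]
wrist_force: [-0.3, -0.1, -0.5]
finger_gap: 42.2
finger_force: 0.0
```

Run:
```python
from h import *
b=shot('wrist');c=shot('side');s=manip.read_state();print(s['clock'],s['eef_pos'],s['wrist_force'])
x=cv2.resize(c['frame'][140:240,230:330],(400,400),interpolation=cv2.INTER_CUBIC)
y=cv2.resize(b['frame'],(533,400))[:,70:470]
cv2.imwrite('pics/p4.png',np.hstack([y,x])[:,:,::-1])
```

```text
8.5 [585.4098902  122.3070052   72.91860496] [ 0.34206342 -0.22297198 -0.72880966]
```

View pics/p4.png

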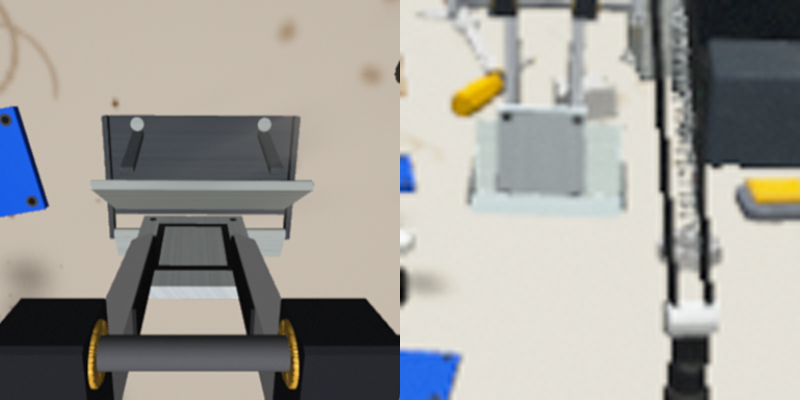

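The plate is near upright, with its gasket face showing to the wrist camera between the fingers. I'll keep pushing.

Call:
servo_tool([
  [[-0.002,-0.014,0,0,0,0,0.55],[-0.004,-0.028,0,0,0,0,0.55],[-0.006,-0.042,0,0,0,0,0.55],[-0.007,-0.056,0,0,0,0,0.55],[-0.009,-0.07,0,0,0,0,0.55],[-0.01,-0.08,0,0,0,0,0.55],[-0.01,-0.08,0,0,0,0,0.55],[-0.01,-0.08,0.08,0,0,0,0.55],[-0.01,-0.08,0.17,0,0,0,0.55],[-0.01,-0.08,0.25,0,0,0,0.55]],
])

```text
clock: 9.5
eef_pos: [580.4, 83.3, 200.0]
eef_rot: [3.141, -0.0, 1.44]
wrist_force: [0.5, -0.1, 0.3]
finger_gap: 42.5
finger_force: 0.0
```

Run:
```python
from h import *
b=shot('wrist');c=shot('side');s=manip.read_state();print(s['clock'],s['eef_pos'],s['wrist_force'])
x=cv2.resize(c['frame'][140:240,230:330],(400,400),interpolation=cv2.INTER_CUBIC)
y=cv2.resize(b['frame'],(533,400))[:,70:470]
cv2.imwrite('pics/p5.png',np.hstack([y,x])[:,:,::-1])
```

```text
9.6 [582.39182371  83.50835473 203.87698844] [ 0.35673679  0.18427545 -0.76460906]
```

View pics/p5.png

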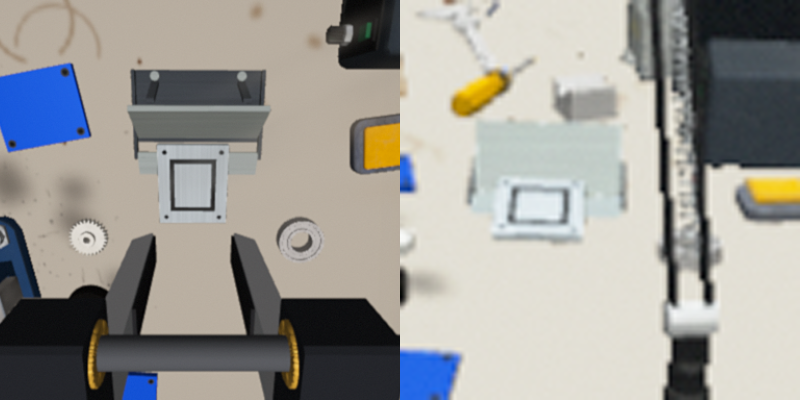

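The plate lies across the toe with its black gasket outline up (wrist view around (193,185)). The gear and bearing are undisturbed, and the arm is clear at 200 mm, so I'm handing in.

```bash
python3 -c "
from cell import manip
print(manip.sign_off())"
```

```text
the job is handed in; nothing more can be done
None
```

The cover plate now lies gasket side up across the toe in front of the stop. It was pushed over without being picked up, the small parts were not touched, and the job was handed in at about 9.6 s.

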